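# Load the second basket on the lifting beam and hold the beam level in the air

## Robot

A 6-joint arm with a two-finger parallel gripper is mounted at the origin on a cart in front of the work surface, level with it; the furniture and walls round the work are solid. World frame = base frame: x ahead of the robot, y to its left, z up, the work surface at z = 0. Lengths are in mm, angles in rad, forces in N, time in s.
With the tool pointing down it reaches from about 300 to 775 mm from the base axis. Payload 14.6 kg.
Tool frame: the origin (TCP) lies on the centre line of the jaws, within the pads' length; the fingertips stand 14 mm ahead of it and the grasp point (between the pads) lies 5 mm behind it; z points along the fingers, x is the direction in which the jaws open and shut, and the axes are right-handed (so a half turn about z gives the same grasp; the last joint's range is limited). The gripper opens to 94 mm and grips with 3 to 60 N. Pads are 16 mm wide; open, the fingers measure 119 mm over their backs; the gripper's body (75 mm by 177 mm) begins 78 mm behind the grasp point.
Start: joints at [1.238, 0.3, 1.521, -0, 1.321, -0.067], TCP at [144.472, 530.676, 219.446] pointing down, gripper open.
Joint ranges: [-3.03, 3.03], [-0.79, 2.21], [0.23, 2.52], [-1.04, 4.18], [0, 3.07], [-2.55, 2.55]. Speed limits (rad/s): [2.22, 2.22, 2.57, 3.14, 3.14, 3.14].

## Interface

Orientations are given as [roll, pitch, yaw] about the fixed x, y, z axes, in that order (R = Rz(yaw) Ry(pitch) Rx(roll)).
In Python, from plant import manip gives the robot as it stands.
- The arm moves only by the tool step_arm, never from a script. Its argument "motion" is a list of rows, each an object of numbers: "dx", "dy", "dz": the shift along the world's x, y, z in m; "yaw": the turn about the world's z in degrees. In form: [{"dx": .., "dy": .., "dz": .., "yaw": ..}, ...]. A call has 1 to 12 rows; each row shifts and turns the pose as measured when the row begins; what a row does not reach is not made up. A row lasts 1/10 s, in which the tool goes at most 50 mm and 8.59 degrees, less where a joint would pass 70% of its speed; a pose out of reach is approached as far as the arm can. A call with a gripper value outside its range is refused whole. "jaw" is the opening, from 0 (shut) to 1 (fully open), set as the call begins (left out, the last holds). The fingers move at their own pace and stop on an object; the grip force is fixed at half the most. Time passes only in rows, so rows that do not move let the fingers close. It gives the time, the measured TCP pose, the force and the opening at its end, in the units of the state.
- manip.get_obs(): the state, without advancing time (a new reading comes with each control period).
- manip.capture(name): name is "scene" or "side" or "wrist"; returns (picture, depth): 400x640x3 uint8, blue, green, red; 400x640 float32, mm along the optical axis (not along the pixel's ray), 0 where there is no reading.
- manip.camera_info(name): a dict with "intrinsics" (3x3 intrinsics, pixels), "R" (3x3) and "t" (3): a world point X has camera coordinates R X + t; the wrist camera has in their place "mount" (4x4, takes a point from camera to tool coordinates, whose origin is the TCP and whose axes are the tool frame's). Camera axes: x right, y down, z forward; pixel columns grow to the right and rows downward; lengths in mm; the calibration is good to about 2 mm. The wrist camera is an equidistant fisheye: a pixel r from the principal point sees the ray r / f radians off the axis. A picture is of the moment at which its call begins: read the wrist's pose just before it. camera_info takes no time and is no camera call.
- manip.close_job(): hands the job in, once; it reports no verdict.
Trained networks look in the newest picture that a camera, given by its name, has taken for a name from the list of things; names that differ only in an ending like _2 or _b are one class to them, and where a whole thing is asked for, a point or a joint stands for the part that bears it (a point fixed in the world has none). Each returns a list of dicts, best first, with "p" (0 to 1); they miss things now and then, are a little off and sometimes report something else, mostly with a low value. They report only what shows in the picture. A call takes as long as a camera call.
- manip.find_in(camera, label): "point" ([column, row] in pixels, amid what is visible of it).
- manip.masks_of(camera, label): "pixels" (400x640 bool, what is visible of it) and "point" ([column, row] in pixels, amid what is visible of it).
The state is a dict: "time_s": time; "joint_pos": joint angles; "qd": joint speeds; "joint_efforts": joint torques, N m; "tcp_pos": TCP position; "orientation": TCP orientation; "ft_force": force on the tool from outside, world axes, zero at the start; "moment": the same for the moment, N m; "width": finger opening in mm.
Only numpy, scipy, OpenCV 4.12 (cv2) and the standard library are available. Lean on these libraries where they do the work, as an engineer would, in place of code of your own. Each camera call takes 0.05 s, during which the arm holds its last target.

## Task

Hang the blue basket by its wire loop in the free left-hand notch of the yellow lifting beam and let go of it, so that a basket hangs at each end. Then take the beam by its black middle grip, lift it straight out of its stand to about 8 cm above where it lay, keeping it level all the way, and finish while holding it there, level and still, with both baskets hanging freely. Do not tip the baskets, and leave the tools lying around alone.

Things in the scene. Friction and masses are not known exactly. Their poses are not given: they have to be found in the camera images.
- stand: fixed grey stand: base plate 100 x 170 x 10 mm, two posts 140 mm high at y = +-52 mm of its frame. The yellow beam lies loose on them between fork ears (20 mm apart inside, reaching 11 mm above the post tops), open at the top. Origin: centre of the underside of the base; x across the beam, y along it, z up
- beam: yellow lifting beam, 0.45 kg, lying loose on the stand: bar 14 mm wide and 14 mm high along its own y, a V notch (open at the top) at each end, a black grip in the middle. Origin: middle of the bar's underside, 140 mm above the work surface; x across, y along the beam, z up. The notch at +y (left) is free, the red basket hangs in the one at -y (right)
- beam_grip (a point): point in the black upright grip at the middle of the beam, 45 mm above the beam's underside. The grip is 16 mm (beam x) by 30 mm (beam y), and stands from 19 to 60 mm above the beam's underside, free on all sides. Axes as the beam
- free_notch (a point): free notch at beam y = +115 mm, 12 mm deep: beyond y = 95 mm the bar dips and rises to an outer tip at y = 137 mm, about as high as the bar's top; its metal reaches 6 mm under the bar's underside. The point is where the crown of a basket's loop lies when hung here, 6 mm above the beam's underside. Axes as the beam
- taken_notch (a point): the same point of the notch at the right (-y) end of the beam, which carries the red basket
- blue_basket: blue open basket 64 x 64 x 40 mm with a brass bushing and two nuts fixed inside, about 0.22 kg, standing on the work surface left of the stand. A steel wire loop in its own x-z plane rises over it, with a black grip on top. The beam's end passes through the loop along the basket's y, either way round. Origin: centre of the underside; z up
- blue_basket_loop (a point): crown (middle) of the blue basket's loop, centre of the 6 mm wire, 93 mm above the basket's underside. Loop legs at x = +-30.5 mm, from the rim (40 mm) up to 84 mm, then sloping up to the crown; window 55 mm wide inside, 50 mm high in the middle. Axes as the basket
- blue_basket_grip (a point): point in the black grip on top of the blue basket's loop, 130 mm above the basket's underside and 37 mm above the crown; the grip is 20 mm (basket x) by 14 mm (basket y) and stands from 101 to 146 mm above the underside. Axes as the basket
- red_basket: red basket, the same as the blue one in shape and load, hanging from the start in the right-hand notch of the beam, free to swing. Origin: centre of its underside; z up
- red_basket_loop (a point): crown of the red basket's loop, centre of the wire, 93 mm above its underside
- screwdriver_1: bystander to be left alone: long screwdriver, orange handle, 28x208x27 mm, lying near the front edge, right of the middle
- flat_file: bystander to be left alone: flat file with wooden handle, 28x290x28 mm, lying near the front edge, on the right
- steel_block_1: bystander to be left alone: drilled steel block 40x60x30 mm, front right
- screwdriver_2: bystander to be left alone: screwdriver, yellow handle, 28x178x27 mm, far left
- tape_roll_b: bystander to be left alone: small roll of black tape, 55x53x19 mm, far left

How it is judged (in metres and radians):
On the way:
1. the blue basket hangs in the free notch, let go, while the beam still lies in its stand (distance between blue_basket_loop and free_notch below 0.012 m and distance between red_basket_loop and taken_notch below 0.012 m and contact force between each of blue_basket, red_basket and beam above 0.8 N and contact force between each of the arm, the fingers and blue_basket below 0.05 N and contact force between each of the arm, the fingers and red_basket below 0.05 N and contact force between beam and stand above 1 N and z of beam in the frame of stand below 0.146 m and angle between beam's own z axis and vertical below 0.1 rad), for 0.3 s.
At the end, for the whole second after the job is handed in: Fingers hold the beam 55 to 160 mm above its seat, within 80 mm of it sideways, off the stand, tilt < 0.1 rad, < 0.03 m/s. Both baskets hang in their notches (loop crown within 12 mm), carried by the beam alone, untouched, upright within 0.2 rad, < 0.04 m/s and < 0.5 rad/s (distance between blue_basket_loop and free_notch below 0.012 m and distance between red_basket_loop and taken_notch below 0.012 m and contact force between each of blue_basket, red_basket and beam above 0.8 N and contact force between each of the arm, the fingers and blue_basket below 0.05 N and contact force between each of the arm, the fingers and red_basket below 0.05 N and z of beam in the frame of stand between 0.195 and 0.3 m and contact force between each of beam, blue_basket, red_basket and stand below 0.02 N and contact force between the fingers and beam above 2 N and angle between beam's own z axis and vertical below 0.1 rad and angle between each of blue_basket, red_basket's own z axis and vertical below 0.2 rad and linear speed of beam below 0.03 m/s and linear speed of each of blue_basket, red_basket below 0.04 m/s and angular speed of each of blue_basket, red_basket below 0.5 rad/s and horizontal distance between beam and stand below 0.08 m); the arm keeps its last pose, push and grip.
It fails at once if the beam tilts by more than 0.25 rad (angle between beam's own z axis and vertical above 0.25 rad).
It fails at once if a basket tips by more than 0.6 rad (angle between any of blue_basket, red_basket's own z axis and vertical above 0.6 rad).
It fails at once if a tool lying around is moved by more than 30 mm (distance of any of screwdriver_1, flat_file, steel_block_1, screwdriver_2, tape_roll_b from where it was at the start of the episode above 0.03 m).
It also fails if it takes over 59 s, if anything falls off the work surface, if the arm or the gripper's body presses on something with over 40 N, if the wrist force passes 120 N, or if a joint passes its speed limit or range.

## Working session

There is one attempt and no reset: what is moved stays moved. The work goes in short steps, Python scripts to look and compute and a tool call to move; the robot and the scene stay as the last step left them, time stands still between calls to the robot, and variables do not carry over. Pictures are saved under pics/ and viewed, and the job is handed in when it is done.

Besides the shell and the picture viewer there is one more tool, called after "Request:" as name(argument=value, ...), one argument or row to a line, values as JSON. step_arm: Moves the arm, as the interface text tells. Its arguments: {"type":"object","properties":{"motion":{"type":"array"},"jaw":{"type":"number"}},"required":["motion"]}

```bash
mkdir -p pics; ls
python3 - <<'E'
from plant import manip
import cv2,numpy as np
o=manip.get_obs();print({k:np.round(v,3).tolist() for k,v in o.items()})
for n in("scene","side","wrist"):
    p,d=manip.capture(n);cv2.imwrite(f"pics/a_{n}.png",p);np.save(f"pics/a_{n}.npy",d)
    print(n,manip.camera_info(n))
E
```

```text
pics
{'time_s': 0.0, 'joint_pos': [1.238, 0.3, 1.522, 0.0, 1.321, -0.067], 'qd': [0.0, -0.001, 0.002, -0.0, 0.001, 0.0], 'joint_efforts': [0.002, -53.181, -35.273, 0.071, 0.025, -0.0], 'tcp_pos': [144.414, 530.441, 218.898], 'orientation': [-3.142, 0.001, 1.305], 'ft_force': [0.565, -0.625, 0.366], 'moment': [-0.047, 0.033, -0.009], 'width': 94.233}
scene {'intrinsics': array([[427.31638142,   0.        , 321.90262494],
       [  0.        , 427.31638142, 189.39978305],
       [  0.        ,   0.        ,   1.        ]]), 'R': array([[-0.84470759, -0.53508649,  0.01230979],
       [-0.23841573,  0.35558159, -0.90372544],
       [ 0.47919413, -0.76631859, -0.42793551]]), 't': array([ 444.76109053,  230.96872751, 1268.53499078])}
side {'intrinsics': array([[410.75583275,   0.        , 320.22374989],
       [  0.        , 410.75583275, 199.81422175],
       [  0.        ,   0.        ,   1.        ]]), 'R': array([[ 0.95381244, -0.30025495, -0.00942317],
       [-0.14322666, -0.42696336, -0.89285408],
       [ 0.26406051,  0.85296498, -0.45024748]]), 't': array([-465.67568928,  187.69821557, 1409.18329353])}
wrist {'intrinsics': array([[309.70691629,   0.        , 320.49814682],
       [  0.        , 309.70691629, 195.79768163],
       [  0.        ,   0.        ,   1.        ]]), 'mount': array([[ 9.99998982e-01,  1.39684986e-03, -2.92272441e-04,
         6.85985507e-01],
       [-1.26661965e-03,  9.63089644e-01,  2.69177885e-01,
        -7.77895956e+01],
       [ 6.57485651e-04, -2.69177240e-01,  9.63090432e-01,
        -1.65879593e+02],
       [ 0.00000000e+00,  0.00000000e+00,  0.00000000e+00,
         1.00000000e+00]])}
```

View pics/a_scene.png

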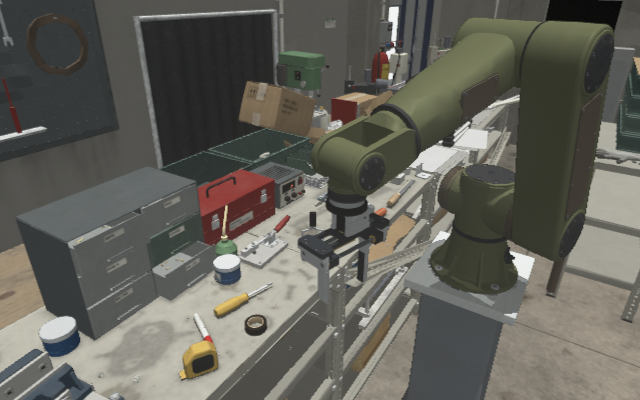

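View pics/a_side.png

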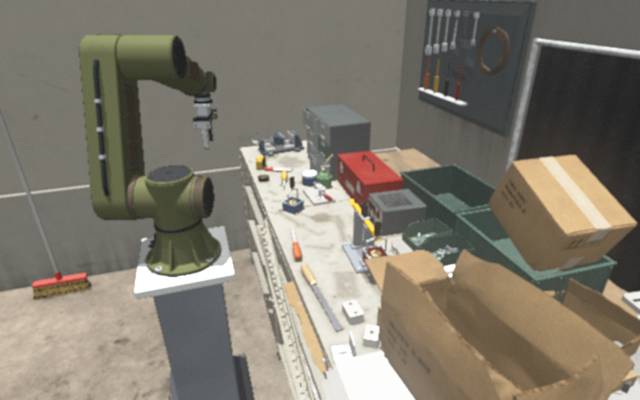

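View pics/a_wrist.png

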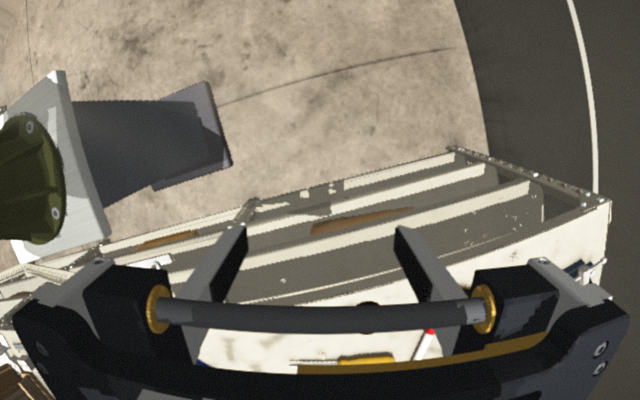

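```bash
cat > h.py <<'E'
from plant import manip
import cv2,numpy as np
from scipy.spatial.transform import Rotation as Ro
def world(n,uv,d):
    ci=manip.camera_info(n);K=ci["intrinsics"];uv=np.atleast_2d(uv).astype(float);d=np.atleast_1d(d)
    c=np.c_[(uv[:,0]-K[0,2])/K[0,0]*d,(uv[:,1]-K[1,2])/K[1,1]*d,d]
    return (c-ci["t"])@ci["R"]
def proj(n,X):
    ci=manip.camera_info(n);c=np.atleast_2d(X)@ci["R"].T+ci["t"];p=c@ci["intrinsics"].T
    return p[:,:2]/p[:,2:]
def cloud(n,m,D):
    v,u=np.nonzero(m&(D>0));return world(n,np.c_[u,v],D[v,u]),np.c_[u,v]
def crop(n,box,name,s=None,p=None):
    x0,y0,x1,y1=box;c=p[y0:y1,x0:x1];s=s or min(800/(x1-x0),600/(y1-y0))
    cv2.imwrite(name,cv2.resize(c,None,fx=s,fy=s,interpolation=cv2.INTER_CUBIC))
E
python3 - <<'E'
from h import *
p=cv2.imread("pics/a_side.png");crop("side",(230,150,450,315),"pics/b_side.png",p=p)
D=np.load("pics/a_side.npy")
for l in ["stand","beam","beam_grip","free_notch","blue_basket","blue_basket_loop","blue_basket_grip","red_basket"]:
    r=manip.masks_of("side",l)
    for q in r[:2]:
        X,uv=cloud("side",q["pixels"],D)
        print(l,round(q["p"],2),np.round(q["point"]),q["pixels"].sum(),np.round(np.median(X,0)),np.round(X.min(0)),np.round(X.max(0)))
    if r: np.save(f"pics/m_{l}.npy",r[0]["pixels"])
E
```

```text
stand 0.8 [358. 246.] 825 [ 559. -170.   19.] [ 518. -322.   -1.] [624. -88. 154.]
stand 0.58 [365. 206.] 314 [ 571. -203.  156.] [ 560. -293.    0.] [695. 202. 205.]
beam 0.68 [362. 212.] 200 [ 569. -215.  160.] [ 560. -291.   18.] [690. 101. 205.]
beam_grip 0.88 [365. 212.] 306 [ 570. -213.  156.] [ 558. -340.    2.] [695. 167. 205.]
beam_grip 0.61 [262. 178.] 61 [372. 524.  15.] [351. 510.   3.] [394. 570.  23.]
free_notch 0.68 [365. 216.] 325 [ 570. -213.  156.] [ 557. -340.   -1.] [697. 167. 205.]
blue_basket_loop 0.81 [293. 202.] 352 [432. 191.  33.] [391. 154.  -1.] [476. 404. 148.]
blue_basket_grip 0.81 [295. 202.] 465 [435. 195.  31.] [391. 154.  -3.] [526. 546. 148.]
blue_basket_grip 0.42 [285. 177.] 43 [465. 496.  25.] [449. 452.   2.] [481. 540.  34.]
red_basket 0.97 [378. 246.] 504 [ 568. -314.   93.] [ 479. -499.   -2.] [709. -61. 214.]
```

View pics/b_side.png

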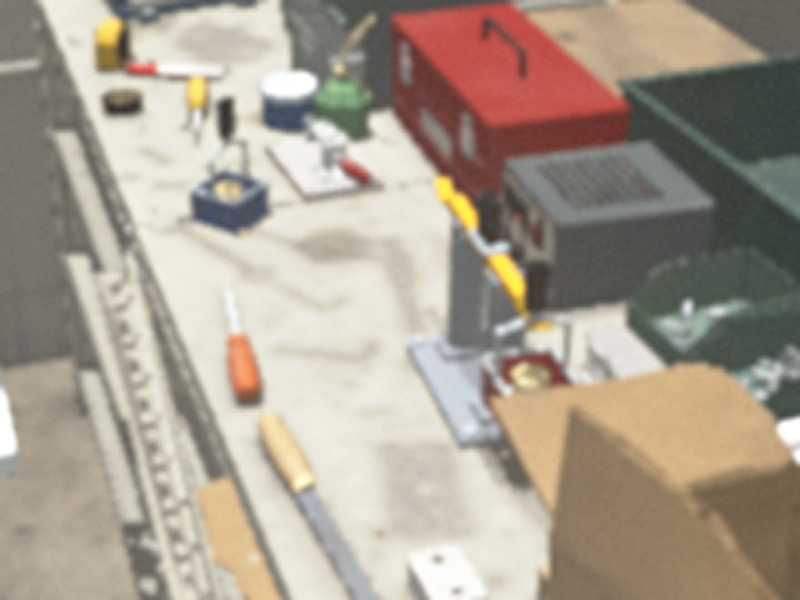

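Request:
step_arm(
  motion=[
    {"dx":0.018,"dy":-0.03,"dz":0.025},
    {"dx":0.02,"dy":-0.036,"dz":0.02},
    {"dx":0.02,"dy":-0.036,"dz":0.02},
    {"dx":0.02,"dy":-0.036,"dz":0.02},
    {"dx":0.02,"dy":-0.036,"dz":0.02},
    {"dx":0.02,"dy":-0.036,"dz":0.02},
    {"dx":0.02,"dy":-0.036,"dz":0.01},
    {"dx":0.02,"dy":-0.036,"dz":0.01},
    {"dx":0.02,"dy":-0.036,"dz":0},
    {"dx":0.02,"dy":-0.036,"dz":0},
    {"dx":0.02,"dy":-0.036,"dz":0},
    {"dx":0,"dy":0,"dz":0},
  ],
)

```text
invalid input at $.motion[0]: expected keys dx, dy, dz, yaw
```

```bash
cat >> h.py <<'E'
def wpose():
    o=manip.get_obs();return Ro.from_euler("xyz",o["orientation"]).as_matrix(),np.array(o["tcp_pos"])
def wcloud(D,pose,mask=None):
    ci=manip.camera_info("wrist");K=ci["intrinsics"];M=ci["mount"]
    m=(D>0) if mask is None else mask&(D>0)
    v,u=np.nonzero(m);x=(u-K[0,2])/K[0,0];y=(v-K[1,2])/K[1,1];th=np.hypot(x,y)
    k=np.tan(th)/np.maximum(th,1e-9);d=D[v,u];c=np.c_[x*k*d,y*k*d,d]
    R,t=pose;return (c@M[:3,:3].T+M[:3,3])@R.T+t,np.c_[u,v]
def wproj(X,pose):
    ci=manip.camera_info("wrist");K=ci["intrinsics"];M=ci["mount"];R,t=pose
    c=((np.atleast_2d(X)-t)@R-M[:3,3])@M[:3,:3];r=np.hypot(c[:,0],c[:,1]);th=np.arctan2(r,c[:,2])
    return np.c_[K[0,2]+K[0,0]*th*c[:,0]/r,K[1,2]+K[1,1]*th*c[:,1]/r]
E
python3 - <<'E'
from h import *
import pickle
ps=wpose();print(ps,manip.get_obs()["time_s"])
p,d=manip.capture("wrist");cv2.imwrite("pics/c.png",p);np.save("pics/c.npy",d);pickle.dump(ps,open("pics/c.pkl","wb"))
p,d=manip.capture("scene");cv2.imwrite("pics/c_scene.png",p);np.save("pics/c_scene.npy",d)
p,d=manip.capture("side");cv2.imwrite("pics/c_side.png",p);np.save("pics/c_side.npy",d)
E
```

```text
(array([[ 2.62675714e-01,  9.64884174e-01, -8.61517495e-06],
       [ 9.64884174e-01, -2.62675714e-01, -1.59584386e-05],
       [-1.76610420e-05, -4.12075172e-06, -1.00000000e+00]]), array([144.46353755, 530.68150712, 219.43516   ])) 0.55
```

View pics/c.png

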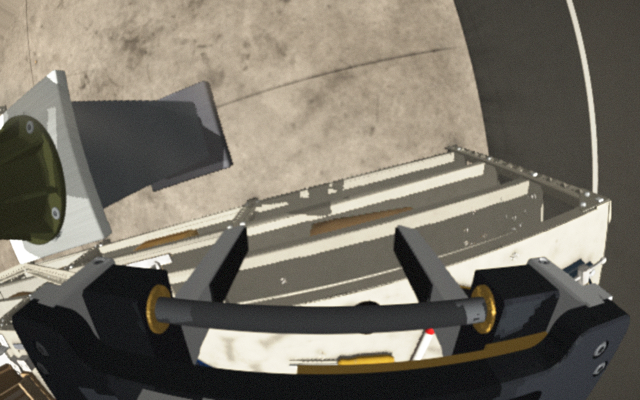

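View pics/c_scene.png

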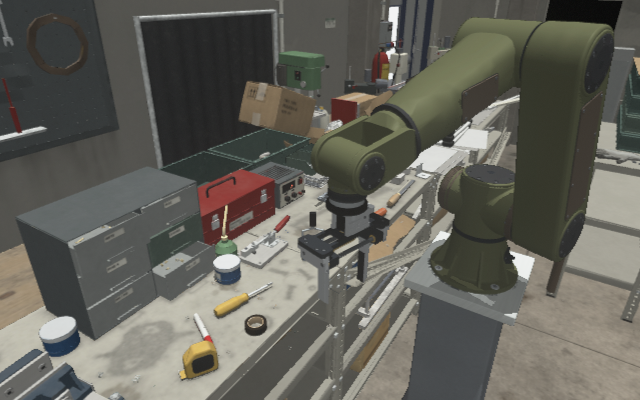

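Run:
```python
from h import *
p=cv2.imread("pics/c_side.png");D=np.load("pics/c_side.npy")
hsv=cv2.cvtColor(p,cv2.COLOR_BGR2HSV)
R=np.zeros(D.shape,bool);R[190:270,345:395]=1
m=R&(hsv[...,0]>15)&(hsv[...,0]<35)&(hsv[...,1]>150)&(hsv[...,2]>120)
X,uv=cloud("side",m,D);X=X[(X[:,2]>125)&(X[:,2]<175)]
print(len(X),np.round(X.min(0)),np.round(X.max(0)),X.mean(0))
c=X-np.median(X,0);u,s,v=np.linalg.svd(c[np.linalg.norm(c,axis=1)<200],full_matrices=False);print(v[0],s)
print(np.round(X[np.argsort(X[:,1])][::6]))
R[:]=0;R[175:230,275:315]=1
for nm,m in (("dark",R&(hsv[...,2]<75)),("blue",R&(hsv[...,0]>105)&(hsv[...,0]<130)&(hsv[...,1]>90))):
    X,uv=cloud("side",m,D);print(nm,len(X),np.round(np.median(X,0)))
    if nm=="dark":
        Y=X[(X[:,2]>100)&(X[:,2]<150)];print(np.round(Y.mean(0)),np.round(Y.min(0)),np.round(Y.max(0)))
    else:
        Y=X[(X[:,2]>-5)&(X[:,2]<46)];print(np.round(Y.min(0)),np.round(Y.max(0)));h=cv2.minAreaRect(Y[:,:2].astype(np.float32));print(h)
```

```text
121 [ 556. -317.  143.] [589. -66. 175.] [ 571.91835943 -193.52306109  153.43425203]
[-0.0744013  -0.99698933  0.02183374] [955.31534638  50.48774785  46.97078712]
[[ 556. -317.  173.]
 [ 562. -292.  148.]
 [ 562. -285.  150.]
 [ 571. -278.  155.]
 [ 567. -273.  157.]
 [ 573. -267.  156.]
 [ 563. -259.  150.]
 [ 563. -251.  152.]
 [ 563. -243.  151.]
 [ 566. -237.  155.]
 [ 565. -230.  155.]
 [ 570. -160.  154.]
 [ 577. -151.  156.]
 [ 577. -142.  155.]
 [ 570. -133.  152.]
 [ 584. -124.  156.]
 [ 577. -115.  157.]
 [ 574. -106.  149.]
 [ 580.  -81.  143.]
 [ 579.  -73.  148.]
 [ 582.  -66.  151.]]
dark 17 [431. 191. 127.]
[431. 192. 127.] [428. 186. 109.] [433. 197. 147.]
blue 0 [nan nan nan]
  return _methods._mean(a, axis=axis, dtype=dtype,
  ret = um.true_divide(
Traceback (most recent call last):
ValueError: zero-size array to reduction operation minimum which has no identity
```

Request:
step_arm(
  motion=[
    {"dx":0.024,"dy":-0.03,"dz":0.025,"yaw":0},
    {"dx":0.027,"dy":-0.036,"dz":0.02,"yaw":0},
    {"dx":0.027,"dy":-0.036,"dz":0.02,"yaw":0},
    {"dx":0.027,"dy":-0.036,"dz":0.02,"yaw":0},
    {"dx":0.027,"dy":-0.036,"dz":0.02,"yaw":0},
    {"dx":0.027,"dy":-0.036,"dz":0.02,"yaw":0},
    {"dx":0.027,"dy":-0.036,"dz":0.01,"yaw":0},
    {"dx":0.027,"dy":-0.036,"dz":0.01,"yaw":0},
    {"dx":0.027,"dy":-0.036,"dz":0,"yaw":0},
    {"dx":0.027,"dy":-0.036,"dz":0,"yaw":0},
    {"dx":0.027,"dy":-0.036,"dz":0,"yaw":0},
    {"dx":0,"dy":0,"dz":0,"yaw":0},
  ],
)

```text
time_s: 1.9
tcp_pos: [443.4, 124.2, 369.0]
orientation: [3.136, 0.001, 1.308]
ft_force: [-0.1, 0.8, 0.6]
width: 93.8
```

```bash
cat > snap.py <<'E'
import sys,pickle
from h import *
n=sys.argv[1]
for c in sys.argv[2:]:
    ps=wpose();p,d=manip.capture(c);cv2.imwrite(f"pics/{n}_{c}.png",p);np.save(f"pics/{n}_{c}.npy",d)
    if c=="wrist":pickle.dump(ps,open(f"pics/{n}.pkl","wb"));print(ps[1],Ro.from_matrix(ps[0]).as_euler("xyz"))
print(manip.get_obs()["time_s"])
E
python3 snap.py d wrist scene side
```

```text
[443.38168109 124.24599051 369.00585425] [3.13632796e+00 8.67225373e-04 1.30841602e+00]
2.05
```

View pics/d_wrist.png

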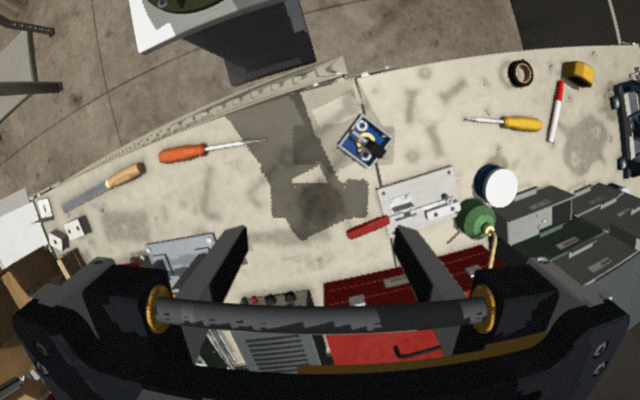

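View pics/d_scene.png

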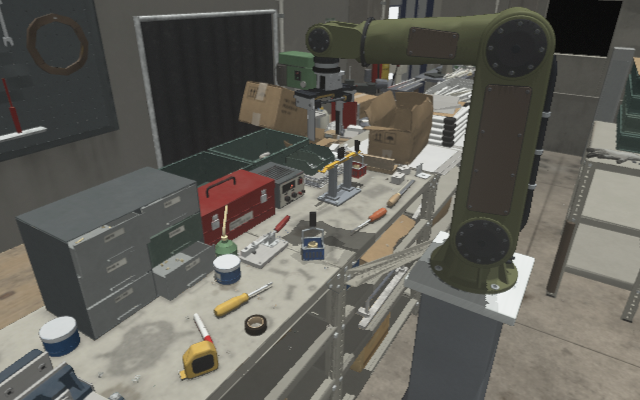

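Run:
```python
from h import *
import pickle
p=cv2.imread("pics/d_wrist.png");D=np.load("pics/d_wrist.npy");ps=pickle.load(open("pics/d.pkl","rb"))
crop("w",(325,105,405,175),"pics/d1.png",p=p)
q=cv2.imread("pics/d_scene.png");crop("w",(290,130,390,270),"pics/d2.png",p=q)
R=np.zeros(D.shape,bool);R[105:175,325:405]=1
X,uv=wcloud(D,ps,R);
for lo,hi in((33,47),(50,100),(100,135),(138,150)):
    m=(X[:,2]>lo)&(X[:,2]<hi);Y=X[m][:,:2].astype(np.float32)
    if len(Y)>3:print(lo,hi,len(Y),Y.mean(0),cv2.minAreaRect(Y),np.round(uv[m].mean(0)))
print("table",np.median(X[X[:,2]<15][:,2]))
```

```text
33 47 511 [434.65506 201.1537 ] ((435.1507263183594, 201.99313354492188), (67.18230438232422, 67.25456237792969), 38.1614990234375) [365. 142.]
50 100 105 [424.7223  193.77318] ((434.04656982421875, 201.38465881347656), (66.04547119140625, 6.6882643699646), 39.23027038574219) [363. 140.]
100 135 43 [427.3667  195.83133] ((427.27557373046875, 196.23374938964844), (2.4198200702667236, 14.226441383361816), 37.716346740722656) [368. 143.]
138 150 170 [434.07605 201.3174 ] ((434.3279724121094, 201.6903076171875), (20.784099578857422, 14.389436721801758), 37.09272766113281) [377. 150.]
table 0.23045389034746222
```

View pics/d1.png

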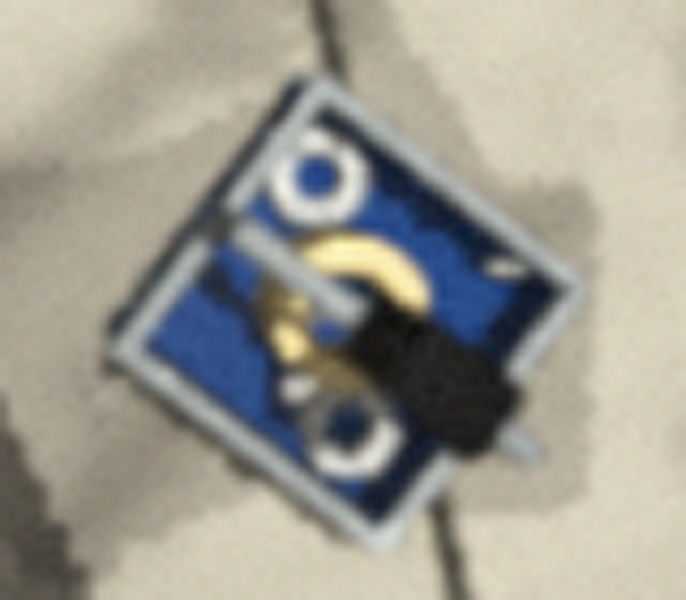

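View pics/d2.png

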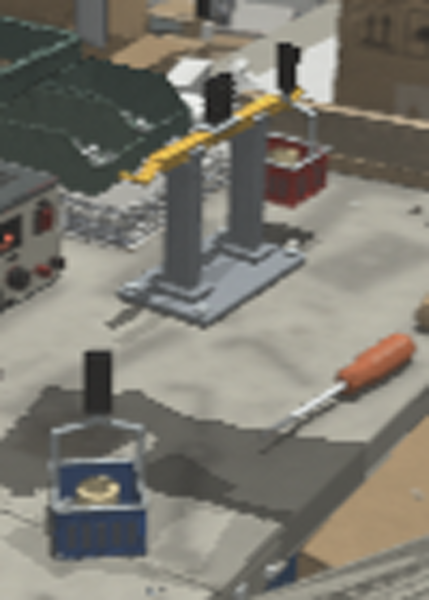

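Request:
step_arm(
  motion=[
    {"dx":-0.0015,"dy":0.015,"dz":-0.02,"yaw":-7.4},
    {"dx":-0.0015,"dy":0.015,"dz":-0.02,"yaw":-7.4},
    {"dx":-0.0015,"dy":0.015,"dz":-0.02,"yaw":-7.4},
    {"dx":-0.0015,"dy":0.015,"dz":-0.02,"yaw":-7.4},
    {"dx":-0.0015,"dy":0.015,"dz":-0.02,"yaw":-7.2},
    {"dx":0,"dy":0,"dz":0,"yaw":0},
  ],
)

```text
time_s: 2.65
tcp_pos: [428.5, 212.3, 267.9]
orientation: [3.132, -0.003, 0.656]
ft_force: [0.3, -0.2, -0.1]
width: 94.1
```

```bash
python3 snap.py e wrist
python3 - <<'E'
from h import *
import pickle
D=np.load("pics/e_wrist.npy");ps=pickle.load(open("pics/e.pkl","rb"))
X,uv=wcloud(D,ps)
n=np.hypot(X[:,0]-434,X[:,1]-201)<60
X=X[n]
for lo,hi in((33,47),(50,100),(138,152)):
    Y=X[(X[:,2]>lo)&(X[:,2]<hi)][:,:2].astype(np.float32)
    if len(Y)>3:print(lo,hi,len(Y),cv2.minAreaRect(Y))
E
```

```text
[428.45222208 212.3320916  267.88371678] [ 3.13238516e+00 -2.65649015e-03  6.56285387e-01]
2.7
33 47 819 ((434.6778869628906, 201.63702392578125), (65.52857208251953, 66.21577453613281), 37.82928466796875)
50 100 264 ((434.8944091796875, 202.77330017089844), (65.96464538574219, 8.189485549926758), 38.996131896972656)
138 152 309 ((435.58880615234375, 202.57156372070312), (19.658565521240234, 15.221099853515625), 38.091041564941406)
```

View pics/e_wrist.png

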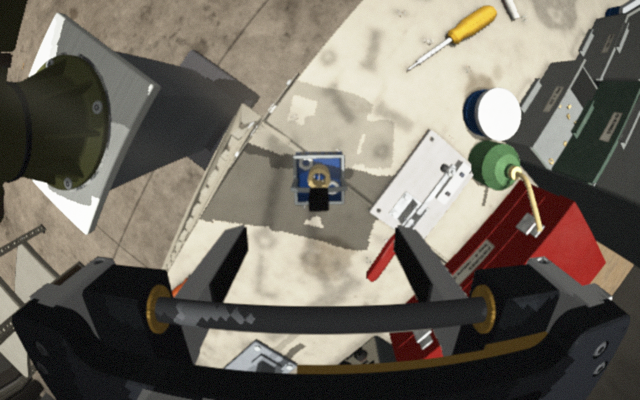

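Request:
step_arm(
  motion=[
    {"dx":0.004,"dy":-0.006,"dz":0,"yaw":0.6},
    {"dx":0.0025,"dy":-0.0043,"dz":0,"yaw":0},
    {"dx":0,"dy":0,"dz":-0.02,"yaw":0},
    {"dx":0,"dy":0,"dz":-0.03,"yaw":0},
    {"dx":0,"dy":0,"dz":-0.02,"yaw":0},
    {"dx":0,"dy":0,"dz":-0.01,"yaw":0},
    {"dx":0,"dy":0,"dz":0,"yaw":0},
  ],
)

```text
time_s: 3.4
tcp_pos: [439.0, 198.0, 194.7]
orientation: [3.127, -0.016, 0.686]
ft_force: [0.4, -0.5, 0.5]
width: 93.9
```

Request:
step_arm(
  motion=[
    {"dx":-0.003,"dy":0.003,"dz":0,"yaw":-1},
    {"dx":0,"dy":0,"dz":-0.01,"yaw":0},
    {"dx":0,"dy":0,"dz":-0.015,"yaw":0},
    {"dx":0,"dy":0,"dz":-0.015,"yaw":0},
    {"dx":0,"dy":0,"dz":-0.01,"yaw":0},
    {"dx":0,"dy":0,"dz":-0.005,"yaw":0},
    {"dx":0,"dy":0,"dz":0,"yaw":0},
  ],
)

```text
time_s: 4.1
tcp_pos: [437.7, 201.7, 141.3]
orientation: [3.125, -0.024, 0.668]
ft_force: [0.2, -0.7, 0.8]
width: 93.9
```

Request:
step_arm(
  motion=[
    {"dx":-0.0025,"dy":0,"dz":-0.006,"yaw":0},
    {"dx":0,"dy":0,"dz":-0.006,"yaw":0},
    {"dx":0,"dy":0,"dz":-0.002,"yaw":0},
    {"dx":0,"dy":0,"dz":0,"yaw":0},
  ],
)

```text
time_s: 4.5
tcp_pos: [435.5, 202.0, 127.2]
orientation: [3.124, -0.026, 0.668]
ft_force: [0.3, -0.1, 0.6]
width: 94.0
```

```bash
python3 snap.py f wrist
python3 - <<'E'
from h import *
p=cv2.imread("pics/f_wrist.png");crop("w",(200,120,440,300),"pics/f1.png",p=p)
E
```

```text
[435.52500087 201.9568704  127.23843963] [ 3.12404433 -0.02551083  0.66848967]
4.55
```

View pics/f1.png

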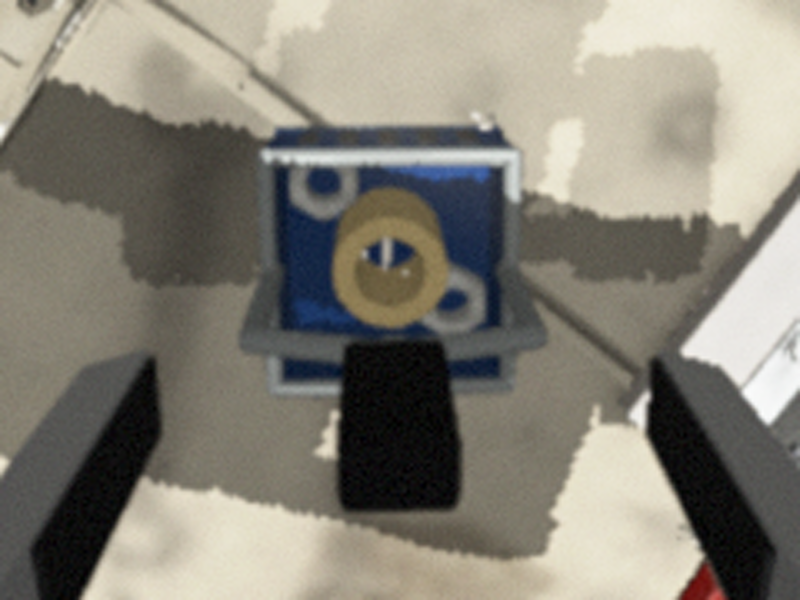

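Request:
step_arm(
  jaw=0,
  motion=[
    {"dx":0,"dy":0,"dz":0,"yaw":0},
    {"dx":0,"dy":0,"dz":0,"yaw":0},
    {"dx":0,"dy":0,"dz":0,"yaw":0},
    {"dx":0,"dy":0,"dz":0,"yaw":0},
    {"dx":0,"dy":0,"dz":0,"yaw":0},
    {"dx":0,"dy":0,"dz":0,"yaw":0},
  ],
)

```text
time_s: 5.15
tcp_pos: [436.0, 202.1, 128.1]
orientation: [3.124, -0.027, 0.668]
ft_force: [-0.4, 0.9, 0.2]
width: 49.4
```

Request:
step_arm(
  motion=[
    {"dx":0,"dy":0,"dz":0,"yaw":0},
    {"dx":0,"dy":0,"dz":0,"yaw":0},
    {"dx":0,"dy":0,"dz":0,"yaw":0},
    {"dx":0,"dy":0,"dz":0,"yaw":0},
    {"dx":0,"dy":0,"dz":0,"yaw":0},
  ],
)

```text
time_s: 5.65
tcp_pos: [435.5, 201.7, 128.3]
orientation: [3.124, -0.025, 0.669]
ft_force: [-3.0, -1.4, 4.4]
width: 19.9
```

Request:
step_arm(
  motion=[
    {"dx":0,"dy":0,"dz":0.01,"yaw":0},
    {"dx":0,"dy":0,"dz":0.02,"yaw":0},
    {"dx":0,"dy":0,"dz":0.025,"yaw":0},
    {"dx":0,"dy":0,"dz":0.025,"yaw":0},
    {"dx":0.01,"dy":-0.01,"dz":0.005,"yaw":0},
    {"dx":0.02,"dy":-0.02,"dz":0,"yaw":-4},
    {"dx":0.02,"dy":-0.02,"dz":0,"yaw":-6},
    {"dx":0.02,"dy":-0.02,"dz":0,"yaw":-6},
    {"dx":0.02,"dy":-0.02,"dz":0,"yaw":-6},
    {"dx":0.02,"dy":-0.02,"dz":0,"yaw":-6},
    {"dx":0.01,"dy":-0.01,"dz":0,"yaw":-3},
    {"dx":0,"dy":0,"dz":0,"yaw":0},
  ],
)

```text
time_s: 6.85
tcp_pos: [560.7, 71.3, 214.0]
orientation: [3.124, -0.021, 0.106]
ft_force: [-0.2, -0.7, -2.4]
width: 19.5
```

```bash
python3 snap.py g wrist scene side
python3 - <<'E'
from h import *
o=manip.get_obs();print(o["ft_force"],o["width"])
q=cv2.imread("pics/g_scene.png");crop("w",(280,110,400,240),"pics/g2.png",p=q)
E
```

```text
[560.65831583  71.27596638 214.04960733] [ 3.12383745 -0.02141516  0.10644347]
7.0
[-0.74606891  0.3230863  -1.25914803] 19.583254124842007
```

View pics/g2.png

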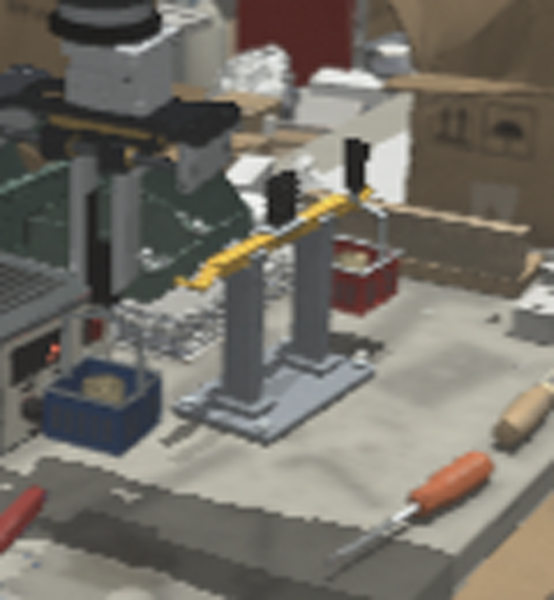

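View pics/g_wrist.png

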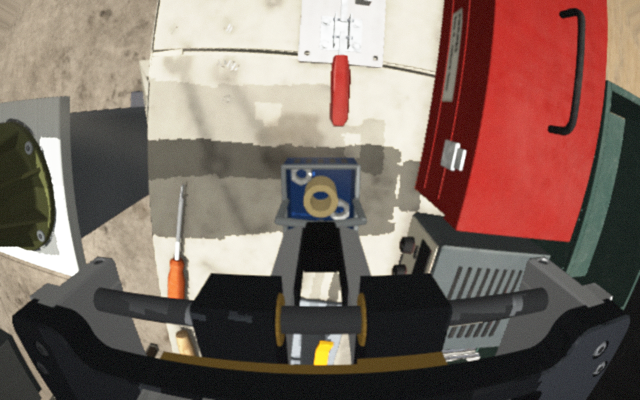

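```bash
cat > beam.py <<'E'
import sys
from h import *
n=sys.argv[1]
for cam,box in(("scene",(310,130,375,185)),("side",(345,190,395,250))):
    p=cv2.imread(f"pics/{n}_{cam}.png");D=np.load(f"pics/{n}_{cam}.npy")
    hsv=cv2.cvtColor(p,cv2.COLOR_BGR2HSV);x0,y0,x1,y1=box
    R=np.zeros(D.shape,bool);R[y0:y1,x0:x1]=1
    m=R&(hsv[...,0]>15)&(hsv[...,0]<35)&(hsv[...,1]>130)&(hsv[...,2]>110)
    X,uv=cloud(cam,m,D);k=(X[:,2]>120)&(X[:,2]<185)&(X[:,0]>520)&(X[:,0]<640)&(X[:,1]>-380);X=X[k];uv=uv[k]
    a=np.polyfit(X[:,1],X[:,0],1);r=X[:,0]-np.polyval(a,X[:,1]);k=abs(r)<10;a=np.polyfit(X[k,1],X[k,0],1)
    print(cam,len(X),"yaw",-np.degrees(np.arctan(a[0])),"x@-85",np.polyval(a,-85),"x@-200",np.polyval(a,-200),"y",X[:,1].min(),X[:,1].max(),"z",np.percentile(X[:,2],[5,50,95]))
    # grip
    m=R&(hsv[...,2]<70)
    X,uv=cloud(cam,m,D);k=(X[:,2]>161)&(X[:,2]<215)&(X[:,0]>540)&(X[:,0]<610)&(X[:,1]<-100)&(X[:,1]>-260)
    if k.sum():print(" grip",k.sum(),X[k].mean(0),X[k].min(0),X[k].max(0))
    # basket cloud
    m=np.ones(D.shape,bool)
E
python3 beam.py g
python3 - <<'E'
from h import *
import pickle
D=np.load("pics/g_wrist.npy");ps=pickle.load(open("pics/g.pkl","rb"));X,uv=wcloud(D,ps)
p=cv2.imread("pics/g_wrist.png");hsv=cv2.cvtColor(p,cv2.COLOR_BGR2HSV)
m=np.zeros(D.shape,bool);m[330:370,300:345]=1
m&=(hsv[...,1]>130)&(hsv[...,0]>15)&(hsv[...,0]<35)
Y,uv2=wcloud(D,ps,m);print("tip",len(Y),Y.mean(0) if len(Y) else 0, np.round(Y[::8]))
# box obstacle
k=(X[:,2]>30)&(X[:,0]>600)&(X[:,0]<720)&(X[:,1]<150)&(X[:,1]>-150)&(X[:,2]<200)
Y=X[k];print("obst",k.sum(),Y.min(0),Y.max(0),np.percentile(Y[:,0],[1,10,50]))
k=(abs(X[:,0]-560)<60)&(abs(X[:,1]-71)<60)
for lo,hi in((115,135),(140,180)):
    Y=X[k&(X[:,2]>lo)&(X[:,2]<hi)];print(lo,len(Y),cv2.minAreaRect(Y[:,:2].astype(np.float32)),np.median(Y[:,2]))
E
```

```text
scene 106 yaw -3.817931792116923 x@-85 577.6699637940517 x@-200 569.9955212756919 y -335.01171490627894 -64.81941401560745 z [142.14184769 151.41486046 156.20116035]
 grip 66 [ 568.61979383 -194.7513281   183.55018531] [ 562.22706985 -220.11335102  162.37501713] [ 575.66818726 -179.86828425  201.92154421]
side 154 yaw -4.632071945891297 x@-85 580.3483168147186 x@-200 571.0308443472809 y -338.9049680616497 -66.82731214256732 z [145.56650343 154.28910007 166.77853379]
 grip 34 [ 568.41766857 -211.88982342  183.63002015] [ 564.68544563 -220.51450252  167.62709009] [ 575.15658095 -193.68622012  199.11605531]
tip 551 [572.34214263 -19.96529067 210.6383225 ] [[ 587. -141.   65.]
 [ 579.  -62.  151.]
 [ 576.  -66.  148.]
 [ 584.  -64.  150.]
 [ 577.  -63.  153.]
 [ 585.  -65.  151.]
 [ 578.  -65.  153.]
 [ 586.  -64.  152.]
 [ 578.  -65.  154.]
 [ 586.  -65.  153.]
 [ 578.  -70.  151.]
 [ 585.  -67.  153.]
 [ 578.  -73.  148.]
 [ 586.  -71.  150.]
 [ 579.  -77.  146.]
 [ 586.  -74.  148.]
 [ 579.  -80.  144.]
 [ 587.  -77.  147.]
 [ 581.  -86.  140.]
 [ 589.  -83.  142.]
 [ 582.  -87.  140.
[... 696 characters left out ...]
[ 555.   92.  325.]
 [ 558.   91.  324.]
 [ 560.   92.  324.]
 [ 562.   93.  325.]
 [ 552.   92.  325.]
 [ 554.   92.  325.]
 [ 557.   91.  324.]
 [ 558.   92.  325.]
 [ 560.   92.  325.]
 [ 562.   93.  325.]
 [ 553.   93.  326.]
 [ 555.   92.  325.]
 [ 557.   92.  325.]
 [ 560.   91.  324.]
 [ 561.   93.  325.]]
obst 9541 [670.44035052 -46.25035346  30.03746357] [719.99915743 149.98976076 140.95742132] [673.84774192 686.93900903 691.67090128]
115 1805 ((562.794189453125, 74.96832275390625), (66.44542694091797, 62.738773345947266), 5.861605644226074) 126.1445468021711
140 713 ((562.4266357421875, 72.91390991210938), (66.52324676513672, 6.91016960144043), 6.535168647766113) 174.62794990873218
```

Request:
step_arm(
  motion=[
    {"dx":0.005,"dy":-0.01,"dz":-0.002,"yaw":-3},
    {"dx":0.006,"dy":-0.01,"dz":-0.002,"yaw":-4},
    {"dx":0.005,"dy":-0.01,"dz":-0.002,"yaw":-3},
    {"dx":0.0,"dy":0,"dz":0,"yaw":0},
    {"dx":0.0,"dy":0,"dz":0,"yaw":0},
  ],
)

```text
time_s: 7.5
tcp_pos: [573.7, 46.1, 208.9]
orientation: [3.125, -0.022, -0.057]
ft_force: [0.2, 0.2, -1.8]
width: 20.0
```

Request:
step_arm(
  motion=[
    {"dx":0.004,"dy":-0.01,"dz":0,"yaw":-1.2},
    {"dx":0.003,"dy":-0.015,"dz":0,"yaw":0},
    {"dx":0,"dy":-0.015,"dz":0,"yaw":0},
    {"dx":0.0,"dy":-0.015,"dz":0,"yaw":0},
    {"dx":0.0,"dy":-0.01,"dz":0,"yaw":0},
    {"dx":0.0,"dy":-0.005,"dz":0,"yaw":0},
    {"dx":0.0,"dy":0,"dz":0,"yaw":0},
  ],
)

```text
time_s: 8.2
tcp_pos: [580.3, -29.8, 209.5]
orientation: [3.125, -0.023, -0.075]
ft_force: [-0.0, 1.8, -2.4]
width: 19.5
```

```bash
python3 snap.py i wrist scene side
python3 - <<'E'
from h import *
q=cv2.imread("pics/i_scene.png");q1=cv2.imread("pics/i_wrist.png");q2=cv2.imread("pics/i_side.png")
a=cv2.resize(q[110:230,280:400],(400,400),interpolation=2);b=cv2.resize(q1[120:370,195:445],(400,400),interpolation=2);c=cv2.resize(q2[170:270,320:420],(400,400),interpolation=2)
cv2.imwrite("pics/i2.png",np.hstack([a,b]));cv2.imwrite("pics/i3.png",c)
E
```

```text
[580.32553134 -29.81548077 209.54437315] [ 3.12479597 -0.02264704 -0.07517793]
8.35
```

View pics/i2.png

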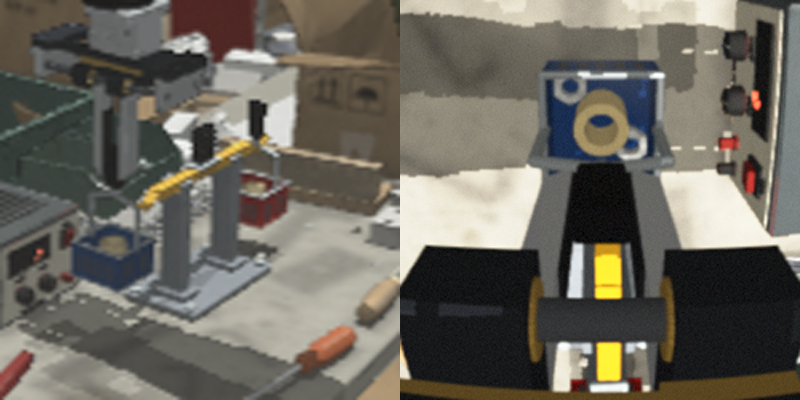

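View pics/i3.png

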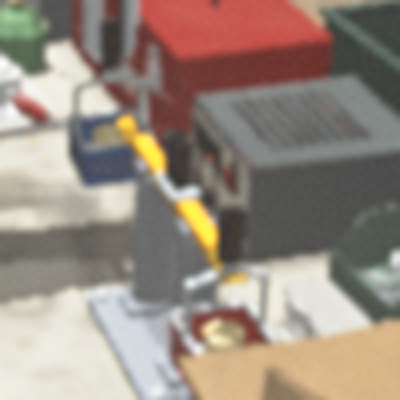

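Request:
step_arm(
  motion=[
    {"dx":0,"dy":-0.008,"dz":0,"yaw":0},
    {"dx":0,"dy":-0.012,"dz":0,"yaw":0},
    {"dx":0,"dy":-0.012,"dz":0,"yaw":0},
    {"dx":0.0,"dy":-0.012,"dz":0,"yaw":0},
    {"dx":0.0,"dy":-0.008,"dz":0,"yaw":0},
    {"dx":0.0,"dy":-0.003,"dz":0,"yaw":0},
    {"dx":0.0,"dy":0,"dz":0,"yaw":0},
    {"dx":0.0,"dy":0,"dz":0,"yaw":0},
  ],
)

```text
time_s: 9.15
tcp_pos: [580.2, -88.3, 209.5]
orientation: [3.125, -0.023, -0.073]
ft_force: [-0.6, -0.3, -2.3]
width: 19.6
```

```bash
python3 snap.py j wrist scene side
python3 - <<'E'
from h import *
import pickle
q=cv2.imread("pics/j_scene.png");q1=cv2.imread("pics/j_wrist.png");q2=cv2.imread("pics/j_side.png")
a=cv2.resize(q[110:230,280:400],(400,400),interpolation=2);b=cv2.resize(q1[120:370,195:445],(400,400),interpolation=2);c=cv2.resize(q2[170:270,320:420],(400,400),interpolation=2)
cv2.imwrite("pics/j2.png",np.hstack([a,c]));cv2.imwrite("pics/j3.png",b)
D=np.load("pics/j_wrist.npy");ps=pickle.load(open("pics/j.pkl","rb"));X,uv=wcloud(D,ps)
k=(abs(X[:,0]-ps[1][0])<60)&(abs(X[:,1]-ps[1][1])<60)&(X[:,1]<0)
for lo,hi in((112,130),(158,179)):
    Y=X[k&(X[:,2]>lo)&(X[:,2]<hi)];print(lo,len(Y),cv2.minAreaRect(Y[:,:2].astype(np.float32)),np.median(Y[:,2]))
hsv=cv2.cvtColor(q1,cv2.COLOR_BGR2HSV);m=np.zeros(D.shape,bool);m[230:370,300:345]=1
m&=(hsv[...,1]>130)&(hsv[...,0]>15)&(hsv[...,0]<35);Y,_=wcloud(D,ps,m);Y=Y[(Y[:,2]>130)&(Y[:,2]<160)]
print(len(Y));b=np.round(Y[:,1]/4)*4
for v in np.unique(b):print(v,np.round(np.median(Y[b==v],0),1),end=";")
E
```

```text
[580.24141825 -88.32050483 209.51185201] [ 3.12491195 -0.02263278 -0.07337708]
9.3
112 1352 ((583.414306640625, -83.99803161621094), (61.086788177490234, 66.73342895507812), 87.02052307128906) 123.31397575007637
158 590 ((582.031982421875, -86.10734558105469), (8.345555305480957, 66.02735137939453), 86.25659942626953) 171.12093040856155
527
-172.0 [ 578.6 -170.8  154.5];-168.0 [ 576.9 -168.   154.8];-164.0 [ 576.4 -163.8  154.8];-160.0 [ 576.9 -160.   154.7];-156.0 [ 577.8 -155.9  154.8];-152.0 [ 577.4 -152.   154.8];-148.0 [ 578.4 -148.1  154.7];-144.0 [ 577.9 -143.9  154.8];-140.0 [ 578.9 -140.2  154.6];-136.0 [ 575.9 -137.6  155.1];
```

View pics/j2.png

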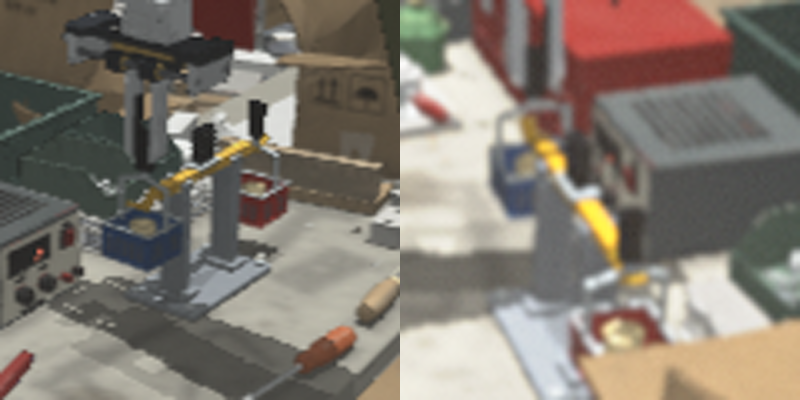

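View pics/j3.png

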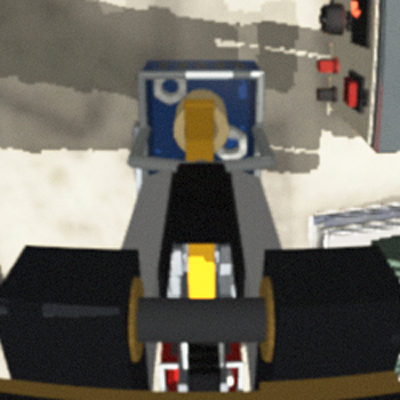

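Request:
step_arm(
  motion=[
    {"dx":0,"dy":0,"dz":-0.005,"yaw":0},
    {"dx":0,"dy":0,"dz":-0.007,"yaw":0},
    {"dx":0,"dy":0,"dz":-0.007,"yaw":0},
    {"dx":0.0,"dy":0,"dz":-0.004,"yaw":0},
    {"dx":0.0,"dy":0,"dz":0,"yaw":0},
    {"dx":0.0,"dy":0,"dz":0,"yaw":0},
  ],
)

```text
time_s: 9.9
tcp_pos: [580.0, -87.0, 183.6]
orientation: [3.125, -0.021, -0.072]
ft_force: [0.7, 0.3, -1.9]
width: 19.9
```

Request:
step_arm(
  motion=[
    {"dx":0,"dy":0,"dz":-0.002,"yaw":0},
    {"dx":0,"dy":0,"dz":-0.001,"yaw":0},
    {"dx":0.0,"dy":0,"dz":0,"yaw":0},
    {"dx":0.0,"dy":0,"dz":0,"yaw":0},
  ],
)

```text
time_s: 10.3
tcp_pos: [580.2, -87.1, 180.9]
orientation: [3.125, -0.022, -0.072]
ft_force: [0.4, 0.9, -1.8]
width: 19.6
```

```bash
python3 snap.py k wrist scene side
python3 - <<'E'
from h import *
print(manip.get_obs()["ft_force"])
q=cv2.imread("pics/k_scene.png");q1=cv2.imread("pics/k_wrist.png");q2=cv2.imread("pics/k_side.png")
a=cv2.resize(q[130:210,300:380],(400,400),interpolation=2);b=cv2.resize(q1[120:370,195:445],(400,400),interpolation=2);c=cv2.resize(q2[180:250,330:400],(400,400),interpolation=2)
cv2.imwrite("pics/k2.png",np.hstack([a,c]));cv2.imwrite("pics/k3.png",b)
E
```

```text
[580.20789562 -87.1321949  180.90038789] [ 3.12504005 -0.02221447 -0.07164071]
10.45
[ 0.04658309 -0.14384557 -2.7100075 ]
```

View pics/k2.png

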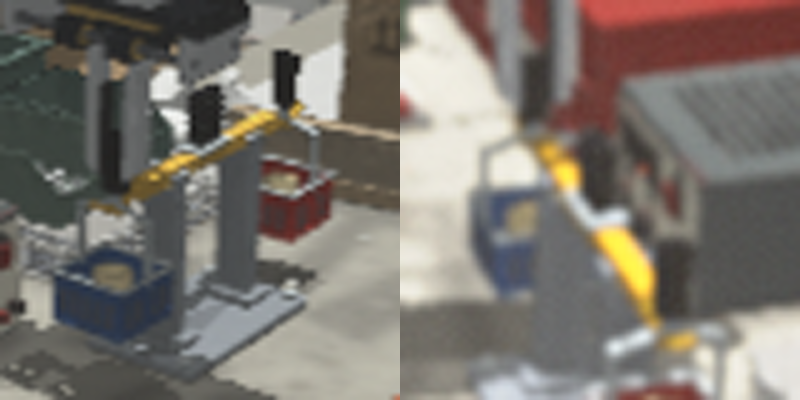

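View pics/k3.png

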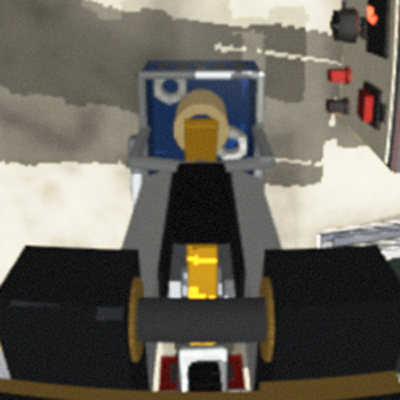

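Request:
step_arm(
  motion=[
    {"dx":0,"dy":0,"dz":-0.001,"yaw":0},
    {"dx":0,"dy":0,"dz":-0.001,"yaw":0},
    {"dx":0.0,"dy":0,"dz":0,"yaw":0},
    {"dx":0.0,"dy":0,"dz":0,"yaw":0},
  ],
)

```text
time_s: 10.85
tcp_pos: [580.6, -87.2, 180.2]
orientation: [3.125, -0.024, -0.072]
ft_force: [0.3, 0.2, -0.5]
width: 20.0
```

Request:
step_arm(
  motion=[
    {"dx":0,"dy":0,"dz":-0.001,"yaw":0},
    {"dx":0.0,"dy":0,"dz":0,"yaw":0},
    {"dx":0.0,"dy":0,"dz":0,"yaw":0},
  ],
)

```text
time_s: 11.15
tcp_pos: [581.0, -87.2, 180.1]
orientation: [3.125, -0.026, -0.072]
ft_force: [-1.1, 0.5, 0.2]
width: 19.8
```

Request:
step_arm(
  jaw=0.5,
  motion=[
    {"dx":0,"dy":0,"dz":0,"yaw":0},
    {"dx":0.0,"dy":0,"dz":0,"yaw":0},
    {"dx":0.0,"dy":0,"dz":0,"yaw":0},
    {"dx":0.0,"dy":0,"dz":0,"yaw":0},
    {"dx":0.0,"dy":0,"dz":0,"yaw":0},
    {"dx":0.0,"dy":0,"dz":0,"yaw":0},
    {"dx":0.0,"dy":0,"dz":0,"yaw":0},
  ],
)

```text
time_s: 11.85
tcp_pos: [581.0, -87.3, 179.3]
orientation: [3.125, -0.026, -0.072]
ft_force: [1.2, 0.1, -0.4]
width: 47.2
```

```bash
python3 snap.py l wrist scene side
python3 - <<'E'
from h import *
print(manip.get_obs()["ft_force"])
q=cv2.imread("pics/l_scene.png");q1=cv2.imread("pics/l_wrist.png");q2=cv2.imread("pics/l_side.png")
a=cv2.resize(q[130:210,300:380],(400,400),interpolation=2);b=cv2.resize(q1[120:370,195:445],(400,400),interpolation=2);c=cv2.resize(q2[180:250,330:400],(400,400),interpolation=2)
cv2.imwrite("pics/l2.png",np.hstack([a,c]));cv2.imwrite("pics/l3.png",b)
E
```

```text
[580.98063104 -87.25638386 179.30588634] [ 3.12462526 -0.02550495 -0.0716148 ]
12.0
[ 0.25821544  0.48534946 -0.75823281]
```

View pics/l2.png

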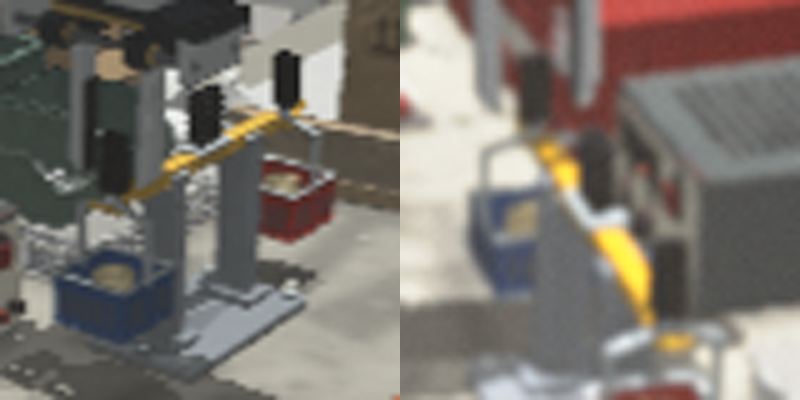

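View pics/l3.png

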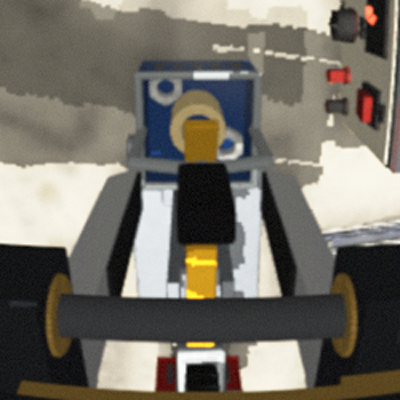

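Request:
step_arm(
  jaw=1,
  motion=[
    {"dx":0,"dy":0,"dz":0.01,"yaw":0},
    {"dx":0.0,"dy":0,"dz":0.02,"yaw":0},
    {"dx":0.0,"dy":0,"dz":0.03,"yaw":0},
    {"dx":0.0,"dy":0,"dz":0.03,"yaw":0},
    {"dx":0.0,"dy":0,"dz":0.01,"yaw":0},
    {"dx":-0.001,"dy":-0.014,"dz":0,"yaw":8},
    {"dx":-0.001,"dy":-0.014,"dz":0,"yaw":8},
    {"dx":-0.001,"dy":-0.014,"dz":0,"yaw":8},
    {"dx":-0.001,"dy":-0.014,"dz":0,"yaw":8},
    {"dx":-0.001,"dy":-0.014,"dz":0,"yaw":8},
    {"dx":-0.001,"dy":-0.014,"dz":0,"yaw":8},
    {"dx":0,"dy":-0.01,"dz":0,"yaw":8},
  ],
)

```text
time_s: 13.2
tcp_pos: [573.5, -183.0, 284.1]
orientation: [3.126, -0.026, 0.943]
ft_force: [0.0, 0.4, 0.7]
width: 94.0
```

Request:
step_arm(
  motion=[
    {"dx":0,"dy":0,"dz":0,"yaw":8},
    {"dx":0,"dy":0,"dz":0,"yaw":8},
    {"dx":0,"dy":0,"dz":0,"yaw":6},
    {"dx":0,"dy":0,"dz":0,"yaw":0},
  ],
)

```text
time_s: 13.6
tcp_pos: [572.8, -184.7, 281.8]
orientation: [3.129, -0.026, 1.345]
ft_force: [-1.5, -0.5, -0.7]
width: 94.4
```

```bash
python3 snap.py m wrist scene side; python3 beam.py m
python3 - <<'E'
from h import *
q=cv2.imread("pics/m_scene.png");q1=cv2.imread("pics/m_wrist.png");q2=cv2.imread("pics/m_side.png")
a=cv2.resize(q[130:210,300:380],(400,400),interpolation=2);c=cv2.resize(q2[180:250,330:400],(400,400),interpolation=2)
cv2.imwrite("pics/m2.png",np.hstack([a,c]))
E
```

```text
[ 572.75848834 -184.67019419  281.79165689] [ 3.12861739 -0.02599429  1.34479837]
13.75
scene 53 yaw -3.9685794834557377 x@-85 577.7628376084353 x@-200 569.7846252025581 y -334.22041724323265 -63.476537117050086 z [144.36391047 152.82001651 155.917543  ]
 grip 69 [ 568.34520456 -194.41517275  182.89718925] [ 562.47852824 -215.63862215  161.84580009] [ 576.39731788 -180.1502994   201.31587442]
side 108 yaw -5.422958995968434 x@-85 581.1854727557635 x@-200 570.268276984993 y -340.16313230565316 -90.23833013294971 z [146.87725967 154.75195852 163.29065043]
 grip 43 [ 567.97812957 -212.27065976  186.95419872] [ 564.06270034 -220.32134556  166.82597887] [ 575.35726961 -197.93686663  203.81063021]
```

View pics/m2.png

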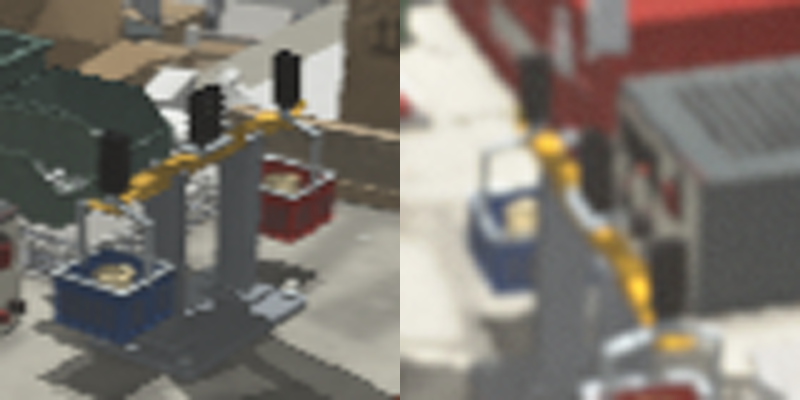

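View pics/m_wrist.png

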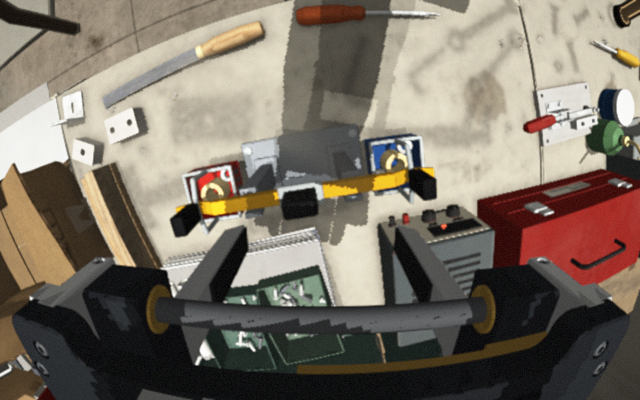

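```bash
cat > gm.py <<'E'
import sys,pickle
from h import *
n=sys.argv[1]
p=cv2.imread(f"pics/{n}_wrist.png");D=np.load(f"pics/{n}_wrist.npy");ps=pickle.load(open(f"pics/{n}.pkl","rb"))
X,uv=wcloud(D,ps);hsv=cv2.cvtColor(p,cv2.COLOR_BGR2HSV);h=hsv[uv[:,1],uv[:,0]]
k=(h[:,2]<70)&(X[:,2]>196)&(X[:,2]<206)&(abs(X[:,0]-571)<25)&(abs(X[:,1]+200)<35)
print("grip top",k.sum(),cv2.minAreaRect(X[k][:,:2].astype(np.float32)),np.median(X[k][:,2]))
k=(h[:,1]>130)&(h[:,0]>15)&(h[:,0]<35)&(X[:,2]>130)&(X[:,2]<160)&(abs(X[:,0]-571)<30)&(X[:,1]<-40)
Y=X[k];print("beam",k.sum(),cv2.minAreaRect(Y[:,:2].astype(np.float32)))
a=np.polyfit(Y[:,1],Y[:,0],1);print("yaw",-np.degrees(np.arctan(a[0])),np.polyval(a,-200),Y[:,1].min(),Y[:,1].max())
for nm,y in(("blue",-86),("red",-316)):
    k=(h[:,2]<75)&(X[:,2]>185)&(X[:,2]<210)&(abs(X[:,1]-y)<35)&(abs(X[:,0]-571)<35)
    if k.sum()>3:print(nm,k.sum(),cv2.minAreaRect(X[k][:,:2].astype(np.float32)),np.median(X[k][:,2]))
E
python3 gm.py m
```

```text
grip top 621 ((573.6506958007812, -200.79507446289062), (29.62139892578125, 15.966801643371582), 83.97821807861328) 200.30019012676678
beam 2658 ((576.3675537109375, -200.74049377441406), (273.05389404296875, 22.368988037109375), 86.48138427734375)
yaw -4.041189908718168 572.545893693369 -336.50577034064594 -64.08569016232184
blue 399 ((581.8250122070312, -87.02881622314453), (12.996620178222656, 19.590368270874023), 83.69707489013672) 198.2559343745872
red 379 ((564.6826171875, -313.880615234375), (13.50649642944336, 19.370708465576172), 86.26207733154297) 198.06625750770473
```

Request:
step_arm(
  motion=[
    {"dx":0,"dy":-0.007,"dz":0,"yaw":4},
    {"dx":0,"dy":-0.007,"dz":0,"yaw":3.5},
    {"dx":0,"dy":-0.001,"dz":-0.01,"yaw":0},
    {"dx":0,"dy":0,"dz":-0.02,"yaw":0},
    {"dx":0,"dy":0,"dz":-0.01,"yaw":0},
    {"dx":0,"dy":0,"dz":0,"yaw":0},
  ],
)

```text
time_s: 14.35
tcp_pos: [572.6, -198.9, 239.0]
orientation: [3.129, -0.026, 1.459]
ft_force: [0.2, 0.1, -0.3]
width: 93.9
```

Yaw is 83.6°, aiming for 85.7°.

Request:
step_arm(
  motion=[
    {"dx":0.0005,"dy":-0.0015,"dz":0,"yaw":2},
    {"dx":0,"dy":0,"dz":-0.01,"yaw":0},
    {"dx":0,"dy":0,"dz":-0.015,"yaw":0},
    {"dx":0,"dy":0,"dz":-0.015,"yaw":0},
    {"dx":0,"dy":0,"dz":-0.01,"yaw":0},
    {"dx":0,"dy":0,"dz":-0.004,"yaw":0},
    {"dx":0,"dy":0,"dz":0,"yaw":0},
  ],
)

```text
time_s: 15.05
tcp_pos: [573.4, -199.5, 183.0]
orientation: [3.127, -0.026, 1.486]
ft_force: [-0.4, 0.2, -1.0]
width: 94.1
```

```bash
python3 snap.py n wrist; python3 gm.py n;  python3 - <<'E'
from h import *
q1=cv2.imread("pics/n_wrist.png");crop("w",(160,80,480,320),"pics/n1.png",p=q1)
E
```

```text
[ 573.43998903 -199.46602339  182.95752612] [ 3.12698691 -0.02574343  1.48569084]
15.1
grip top 1375 ((573.00048828125, -200.77493286132812), (28.791118621826172, 15.480653762817383), 85.65878295898438) 200.27228880764886
beam 4785 ((574.0005493164062, -321.0650329589844), (37.913917541503906, 514.5648193359375), 1.1824009418487549)
yaw -3.7531561098298 571.5002994322922 -578.121658171917 -63.65503953954996
blue 867 ((581.9449462890625, -86.91332244873047), (14.564383506774902, 20.21677017211914), 88.3317642211914) 197.38201841757717
red 825 ((564.97509765625, -314.5075378417969), (14.988076210021973, 19.819263458251953), 85.62979125976562) 197.18584328073953
```

View pics/n1.png

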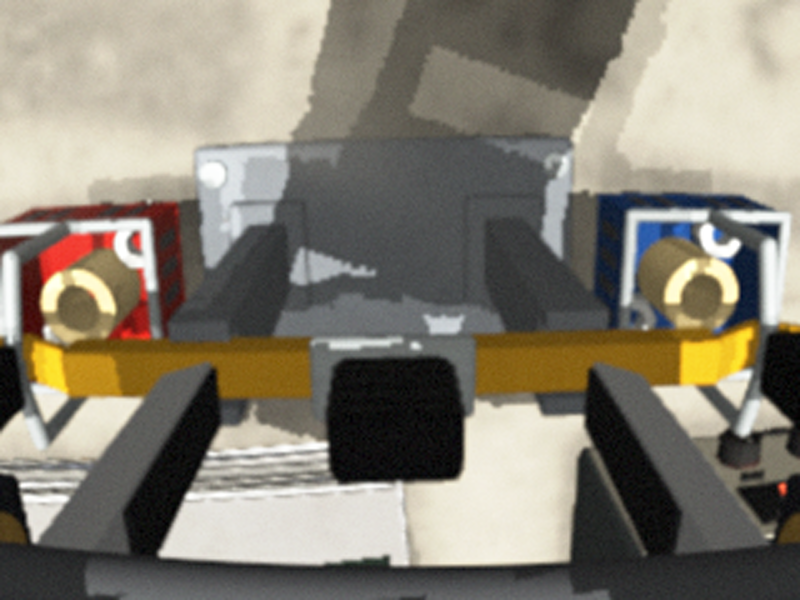

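Request:
step_arm(
  motion=[
    {"dx":0,"dy":-0.0013,"dz":-0.002,"yaw":0.5},
    {"dx":0,"dy":0,"dz":0,"yaw":0},
  ],
)

```text
time_s: 15.3
tcp_pos: [573.9, -201.0, 182.3]
orientation: [3.125, -0.025, 1.495]
ft_force: [0.0, -0.0, 0.3]
width: 93.8
```

Request:
step_arm(
  jaw=0,
  motion=[
    {"dx":0,"dy":0,"dz":0,"yaw":0},
    {"dx":0,"dy":0,"dz":0,"yaw":0},
    {"dx":0,"dy":0,"dz":0,"yaw":0},
    {"dx":0,"dy":0,"dz":0,"yaw":0},
    {"dx":0,"dy":0,"dz":0,"yaw":0},
    {"dx":0,"dy":0,"dz":0,"yaw":0},
    {"dx":0,"dy":0,"dz":0,"yaw":0},
    {"dx":0,"dy":0,"dz":0,"yaw":0},
    {"dx":0,"dy":0,"dz":0,"yaw":0},
    {"dx":0,"dy":0,"dz":0,"yaw":0},
  ],
)

```text
time_s: 16.3
tcp_pos: [574.3, -201.3, 183.5]
orientation: [3.123, -0.024, 1.495]
ft_force: [-0.2, 1.6, 0.1]
width: 30.3
```

```bash
python3 snap.py o wrist scene side
python3 - <<'E'
from h import *
o=manip.get_obs();print(o["ft_force"],o["moment"])
q=cv2.imread("pics/o_scene.png");q1=cv2.imread("pics/o_wrist.png");q2=cv2.imread("pics/o_side.png")
a=cv2.resize(q[130:210,300:380],(400,400),interpolation=2);c=cv2.resize(q2[180:250,330:400],(400,400),interpolation=2)
cv2.imwrite("pics/o2.png",np.hstack([a,c]));crop("w",(160,80,480,320),"pics/o1.png",p=q1)
E
```

```text
[ 574.27347498 -201.32612217  183.47694594] [ 3.12328131 -0.02399692  1.49500726]
16.45
[-0.03269401  0.87457592  1.47788253] [-0.37939193  0.12253682  0.00042748]
```

View pics/o1.png

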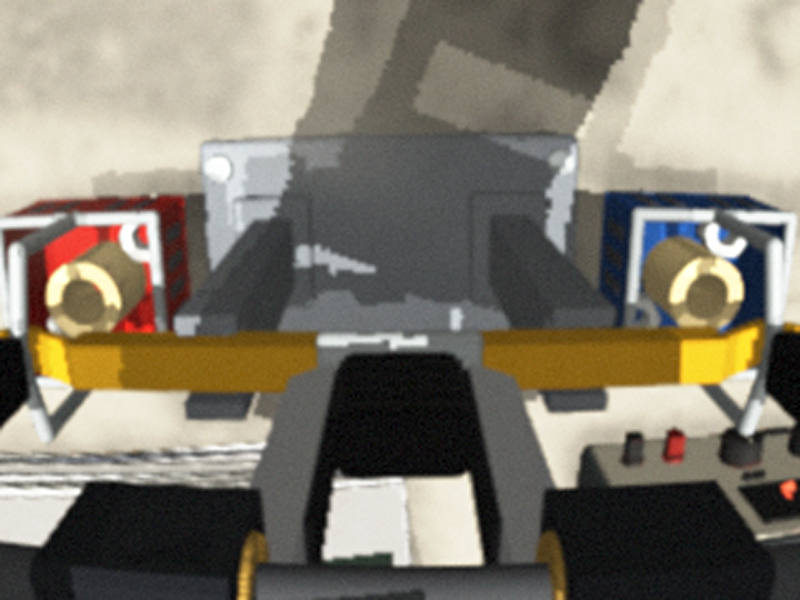

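View pics/o2.png

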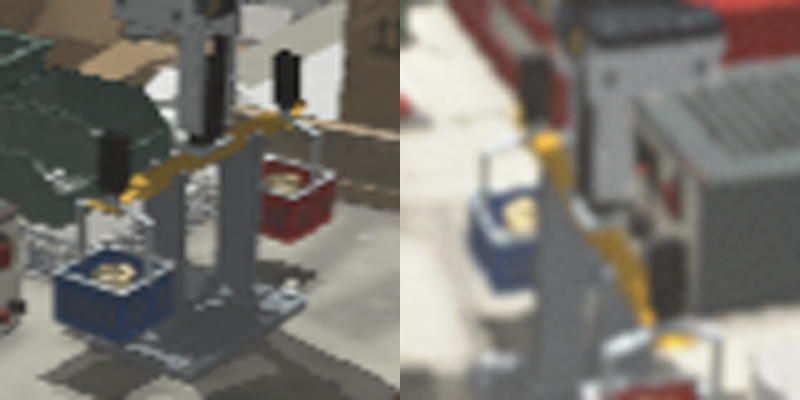

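Request:
step_arm(
  motion=[
    {"dx":0,"dy":0,"dz":0.002,"yaw":0},
    {"dx":0,"dy":0,"dz":0.003,"yaw":0},
    {"dx":0,"dy":0,"dz":0.004,"yaw":0},
    {"dx":0,"dy":0,"dz":0.005,"yaw":0},
    {"dx":0,"dy":0,"dz":0.005,"yaw":0},
    {"dx":0,"dy":0,"dz":0.003,"yaw":0},
    {"dx":0,"dy":0,"dz":0.001,"yaw":0},
    {"dx":0,"dy":0,"dz":0,"yaw":0},
  ],
)

```text
time_s: 17.25
tcp_pos: [572.8, -200.7, 205.2]
orientation: [3.13, -0.027, 1.495]
ft_force: [0.1, 0.2, -8.2]
width: 29.4
```

Request:
step_arm(
  motion=[
    {"dx":0,"dy":0,"dz":0.003,"yaw":0},
    {"dx":0,"dy":0,"dz":0.005,"yaw":0},
    {"dx":0,"dy":0,"dz":0.007,"yaw":0},
    {"dx":0,"dy":0,"dz":0.007,"yaw":0},
    {"dx":0,"dy":0,"dz":0.007,"yaw":0},
    {"dx":0,"dy":0,"dz":0.007,"yaw":0},
    {"dx":0,"dy":0,"dz":0.007,"yaw":0},
    {"dx":0,"dy":0,"dz":0.006,"yaw":0},
    {"dx":0,"dy":0,"dz":0.004,"yaw":0},
    {"dx":0,"dy":0,"dz":0.002,"yaw":0},
    {"dx":0,"dy":0,"dz":0.001,"yaw":0},
    {"dx":0,"dy":0,"dz":0,"yaw":0},
  ],
)

```text
time_s: 18.45
tcp_pos: [572.7, -200.6, 266.6]
orientation: [3.129, -0.027, 1.495]
ft_force: [-0.3, -0.2, -8.6]
width: 30.1
```

```bash
cat > last.py <<'E'
import sys
from h import *
n=sys.argv[1]
o=manip.get_obs();print(o["ft_force"],o["moment"],o["width"],o["qd"])
q=cv2.imread(f"pics/{n}_scene.png");q1=cv2.imread(f"pics/{n}_wrist.png");q2=cv2.imread(f"pics/{n}_side.png")
a=cv2.resize(q[110:210,290:390],(400,400),interpolation=2);c=cv2.resize(q2[160:250,320:410],(400,400),interpolation=2)
cv2.imwrite(f"pics/{n}2.png",np.hstack([a,c]));crop("w",(160,80,480,320),f"pics/{n}1.png",p=q1)
import pickle
D=np.load(f"pics/{n}_wrist.npy");ps=pickle.load(open(f"pics/{n}.pkl","rb"))
X,uv=wcloud(D,ps);hsv=cv2.cvtColor(q1,cv2.COLOR_BGR2HSV);h=hsv[uv[:,1],uv[:,0]]
k=(h[:,1]>130)&(h[:,0]>15)&(h[:,0]<35)&(X[:,2]>180)&(X[:,2]<250)&(abs(X[:,0]-572)<30)&(X[:,1]<-110)&(X[:,1]>-290)
Y=X[k];A=np.c_[Y[:,1]+200,np.ones(len(Y))];s=np.linalg.lstsq(A,Y[:,2],rcond=None)[0];r=Y[:,2]-A@s;k=abs(r)<4
s=np.linalg.lstsq(A[k],Y[k,2],rcond=None)[0];print("beam top slope,z",s,k.sum())
for nm,y in(("blue",-86),("red",-315)):
    k=(h[:,2]<75)&(X[:,2]>255)&(X[:,2]<290)&(abs(X[:,1]-y)<35)&(abs(X[:,0]-571)<35)
    if k.sum()>3:print(nm,k.sum(),cv2.minAreaRect(X[k][:,:2].astype(np.float32)),np.median(X[k][:,2]))
E
python3 snap.py q wrist scene side;python3 last.py q
```

```text
[ 572.73027056 -200.59639036  266.59496872] [ 3.12913231 -0.0266169   1.4945813 ]
18.6
[ 0.72135195  0.35386325 -7.77204782] [-0.05010269 -0.01087814 -0.00705399] 29.664481531747438 [ 6.74792121e-05  5.88682073e-04 -8.69607622e-05 -4.63799631e-04
 -8.67531297e-06  5.68300954e-05]
beam top slope,z [2.04344317e-02 2.37163078e+02] 3548
blue 1330 ((580.5906982421875, -85.44620513916016), (15.400093078613281, 20.460664749145508), 88.06560516357422) 276.9261031246447
red 1192 ((563.8348388671875, -313.095458984375), (14.776138305664062, 20.83106803894043), 86.27915954589844) 275.1259301385275
```

View pics/q1.png

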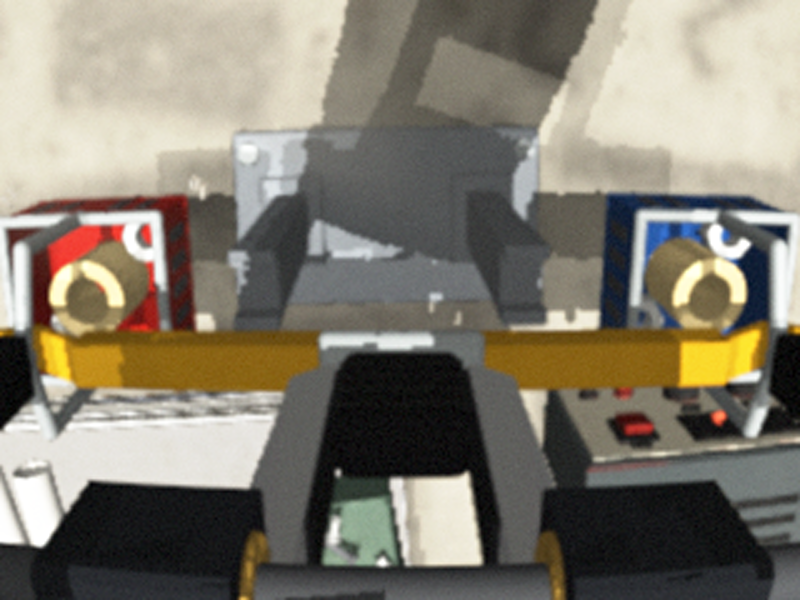

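View pics/q2.png

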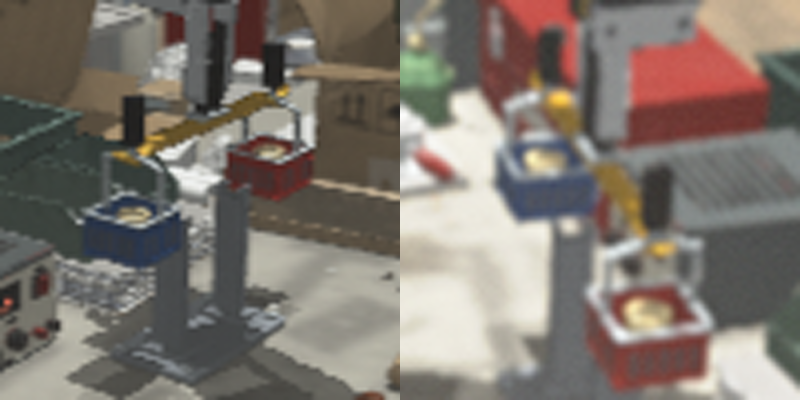

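Request:
step_arm(
  motion=[
    {"dx":0,"dy":0,"dz":0,"yaw":0},
    {"dx":0,"dy":0,"dz":0,"yaw":0},
    {"dx":0,"dy":0,"dz":0,"yaw":0},
    {"dx":0,"dy":0,"dz":0,"yaw":0},
    {"dx":0,"dy":0,"dz":0,"yaw":0},
    {"dx":0,"dy":0,"dz":0,"yaw":0},
    {"dx":0,"dy":0,"dz":0,"yaw":0},
    {"dx":0,"dy":0,"dz":0,"yaw":0},
    {"dx":0,"dy":0,"dz":0,"yaw":0},
    {"dx":0,"dy":0,"dz":0,"yaw":0},
  ],
)

```text
time_s: 19.6
tcp_pos: [572.6, -200.5, 265.8]
orientation: [3.13, -0.027, 1.495]
ft_force: [-0.6, -0.0, -8.4]
width: 29.6
```

```bash
python3 snap.py r wrist scene side;python3 last.py r; python3 snap.py s wrist scene side;python3 last.py s
```

```text
[ 572.55177399 -200.54034582  265.75559999] [ 3.1303846  -0.02700045  1.494591  ]
19.75
[ 0.41170872  0.2291882  -9.0086101 ] [-0.03893452 -0.02116692 -0.02241526] 29.98312655228225 [ 0.00055847  0.00035543  0.00128816 -0.00039459 -0.00104359 -0.00073454]
beam top slope,z [2.09247624e-02 2.36317414e+02] 3548
blue 1298 ((580.4238891601562, -85.38566589355469), (15.349308967590332, 20.771827697753906), 87.93391418457031) 276.5556194736231
red 1170 ((563.5222778320312, -313.0967712402344), (15.391532897949219, 20.71735954284668), 88.4188461303711) 274.6852445572372
[ 572.54297202 -200.51061755  265.74213866] [ 3.13043855 -0.02706252  1.49454463]
19.9
[-0.82522633  0.30125261 -7.61808492] [-0.01430571  0.01303091  0.0144863 ] 29.7817965619004 [ 0.00123841  0.0015025  -0.00084928 -0.00029991 -0.00042626 -0.00060568]
beam top slope,z [2.08796264e-02 2.36307985e+02] 3542
blue 1296 ((580.3787231445312, -85.63595581054688), (15.272967338562012, 20.321903228759766), 88.08308410644531) 276.46065375714096
red 1167 ((563.7953491210938, -313.0555419921875), (14.797736167907715, 21.15732192993164), 86.86933898925781) 274.6210328327455
```

View pics/s2.png

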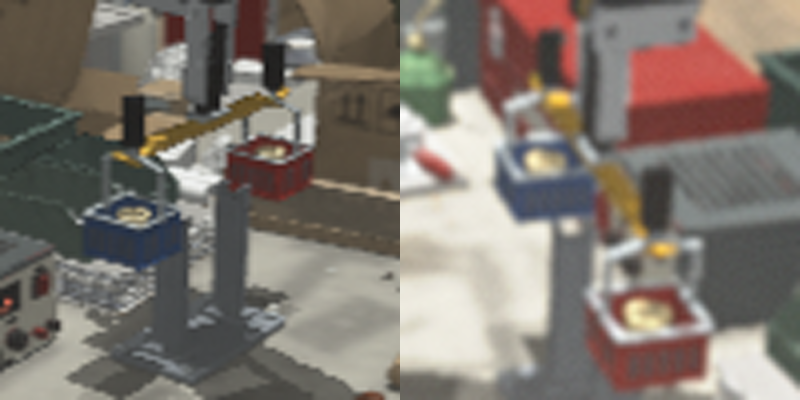

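```bash
python3 -c "
from plant import manip
print(manip.close_job())"
```

```text
the job is handed in; nothing more can be done
None
```

The blue basket now hangs in the free left notch, and the beam is held by its black grip about 82 mm above its seat with a basket at each end. I handed the job in at about 19.9 s; no verdict is reported.

- **Hanging the basket:** I let go of it while the beam still lay in the stand. The force reading showed its weight passing to the beam before I opened the jaws.
- **Beam height and level:** the last depth measurement put the beam's underside at about 222 mm. Its tilt along its length was about 0.02 rad, under the 0.1 rad limit. This comes from the tool, which drifted to about 0.03 rad off vertical; I left it uncorrected.
- **Stillness:** two sets of pictures 0.15 s apart showed both basket grips within about 0.3 mm of the same place, within measurement noise.
- **Load:** the wrist carried about 8 to 9 N, which fits the beam and both baskets, with the fingers 30 mm apart on the grip.
- **Not measured directly:** how close each loop crown lies to its notch point, and contact forces on the baskets and stand. I judged these from pictures, where both loops sit in their notches and nothing appears to touch the stand.
- **Bystander tools:** I did not measure their positions at the end, and no move went near them.

No check failed or disagreed.

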